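# Bring the cup-label printer back into service after a roll change

### The job

The cup-label printer has a fresh roll in it and its cover still stands ajar. Push the cover down until it clicks shut, then press the raised end of the rocker to switch the printer on, and then press the round feed key fully down and let it come up again. Only push and press, without raising the cover any further: leave the oblong cancel key alone, and do not shift, lift or knock over anything that stands around the printer.

Things in the scene. Friction and masses are not known exactly. Their poses are not given: they have to be found in the camera images.
- printer: Compact white label printer, 200 mm deep (its x) by 160 mm wide (its y), fixed on the table. Origin under its centre on the table top; its -x side is its front, z is up. The front 66 mm of its top is a level grey control deck, 94 mm high, carrying, from the +y end to the -y end, the black rocker, the round feed key and the oblong cancel key, all centred 67 mm ahead of (-x of) the origin. Behind the deck is the roll bay under the hinged cover.
- cover_hinge (a point): Centre of the cover's hinge axis, at the rear of the printer, 90 mm behind the printer's origin and 100 mm above the table. The axis runs along the printer's y.
- cover_press (a point): Point on the cover's upper face, centre of its front bar, 18 mm from its front edge; it turns with the cover. Measured from the hinge axis with the cover shut it lies 104 mm toward the printer's front and 14 mm up; the upper face is then 114 mm above the table. A good place to push. The cover is 18 mm thick and 150 mm wide; its bar here is 36 mm deep (front to back), with a clear window behind it.
- cover (a joint): Cover angle in rad: 0 shut, growing as its front edge swings up and back about the hinge; it starts at 0.5 to 0.8. A stiff hinge holds it there; it takes 1 to 2 N at the front bar to push down, and about 5 to 8 N over the last 8 mm, where a spring catch under the deck's edge snaps over it. Let go before that, a spring raises it again by about 20 degrees. Pushing on at 15 N once it is shut does no harm.
- rocker_on (a point): On the upper face of the rocker's front half, 16 mm ahead of its pivot: where to press to switch on. At the start this front end is the raised one, this point 107 mm above the table. The rocker is a black see-saw 46 mm long (along the printer's x) by 26 mm wide in a black bezel whose top is 97 mm high; its centre lies 67 mm ahead of the printer's origin and 48 mm to its +y side.
- rocker (a joint): Rocker angle in rad: 0 off (front end up), 0.36 on (front end fully down). It has an over-centre spring: past the middle it snaps over by itself. It takes about 4 N at the pressing point, which goes down about 5 mm. The end of travel is a firm stop; 15 N there does no harm.
- feed_top (a point): Centre of the top of the round feed key, 20 mm in diameter, standing 7 mm above the deck (101 mm above the table) when up. It lies 67 mm ahead of the printer's origin and 4 mm to its -y side.
- feed (a joint): Travel of the feed key in m: 0 up, 0.004 fully down. Its spring takes about 1.5 N to start and 4.2 N to be fully down, and brings it up again.
- cancel_top (a point): Centre of the top of the oblong cancel key, 30 mm (printer's x) by 14 mm, standing 7 mm above the deck; 48 mm to the -y side of the feed key. Not to be pressed.
- cancel (a joint): Travel of the cancel key in m: 0 up, 0.004 fully down. Must stay up.
- shot_a: Shot glass of coffee, 50 mm wide, 64 mm high, standing close to the printer's -y side; origin under its centre. Bystander.
- shot_b: A second such shot glass, farther to the right. Bystander.
- marker: Marker pen, 17 x 135 x 16 mm, lying along the printer's +y side. Bystander.
- loose_lid: White plastic cup lid, 94 mm across, 13 mm high, lying in front of the printer. Bystander.
- tamper_table: Coffee tamper, 58 mm steel base and turned wooden handle, 95 mm high, standing to the left. Bystander.
- stir_cup: Paper cup of wooden stirrers, 70 mm wide, 126 mm high, behind on the right. Bystander.
- thermometer: Dial thermometer, 41 x 151 x 10 mm, lying flat to the left. Bystander.

How it is judged:
By the outcome, as a careful person would: the job done as asked, in the order asked, and still so for the second after the job is handed in, with the robot touching nothing.
It also fails if it takes over 42 s, if anything falls off the work surface, if the arm or the gripper's body presses on something with over 40 N, if the wrist force passes 120 N, or if a joint passes its speed limit or range.

### The arm

A 7-joint arm with a two-finger parallel gripper is mounted at the origin on the work surface; the furniture and walls round the work are solid. World frame = base frame: x ahead of the robot, y to its left, z up, the work surface at z = 0. Lengths are in m, angles in rad, forces in N, time in s.
With the tool pointing down it reaches from about 0.425 to 0.975 m from the base axis. Payload 16.7 kg.
Tool frame: the origin (TCP) lies on the centre line of the jaws, within the pads' length; the fingertips stand 22 mm ahead of it and the grasp point (between the pads) lies 3 mm ahead of it; z points along the fingers, y is the line along which they close (so a half turn about z gives the same grasp; the last joint's range is limited). The gripper opens to 85 mm and grips with 20 to 120 N. Pads are 22 mm wide; open, the fingers measure 114 mm over their backs; the gripper's body (76 mm by 85 mm) begins 54 mm behind the grasp point. The pads swing forward as they close: fully open they stand 13 mm farther back than shut.
Start: joints at [1.01, 0.426, 0.074, 1.606, -0.034, 1.111, -0.067], TCP at [0.27, -0.619, 0.253] pointing down, gripper open.
Joint ranges: [-2.85, 2.85], [-0.5, 2.14], [-1.23, 1.37], [0.21, 2.46], [-1.02, 4.16], [0.16, 2.05], [-2.73, 2.73]. Speed limits (rad/s): [1.89, 1.89, 2.39, 2.39, 3.01, 3.01, 3.01].

### API

Orientations are given as a rotation vector (axis times angle).
In Python, from plant import arm gives the robot as it stands.
- The arm moves only by the tool move_arm, never from a script. Its argument "moves" is a list of rows, each a list of 7 numbers: the closure, from 0 (fully open) to 1 (shut), then the shift along the tool's x, y, z in mm, then the turn, a rotation vector about the tool's x, y, z in degrees. In form: [[grip, tx, ty, tz, wx, wy, wz], ...]. A call has 1 to 12 rows; each row shifts and turns the commanded pose from where the row before left it, along the tool's axes as they then stand; what a row does not reach is not made up. A row lasts 1/8 s, in which the tool goes at most 62.5 mm and 10.7 degrees, less where a joint would pass 70% of its speed; a pose out of reach is approached as far as the arm can. A call with a gripper value outside its range is refused whole. The fingers move at their own pace and stop on an object; "grip_force" is the grip in N (left out, the last holds). Time passes only in rows, so rows that do not move let the fingers close. It gives the time, the measured TCP pose, the force, the opening and the grip force at its end, in the units of the state.
- arm.state(): the state, without advancing time (a new reading comes with each control period).
- arm.capture(name): name is "scene" or "top"; returns a dict with "pixels" (400x640x3 uint8, red, green, blue), "fx", "fy", "cx", "cy" (pixels), "k1" (the pictures are not rectified: a ray, as slopes to the right and down, at radius r is drawn at 1 + k1 r^2 times it, then the intrinsics apply), "cam_to_world" (4x4, takes a point from camera to world coordinates). Camera axes: x right, y down, z forward; pixel columns grow to the right and rows downward; lengths in m; the calibration is good to about 2 mm. A picture is of the moment at which its call begins. There is no depth.
- arm.hand_in(): hands the job in; it is judged then, once.
The state is a dict: "t": time; "qpos": joint angles; "dq": joint speeds; "joint_efforts": joint torques, N m; "tcp_pos": TCP position; "orientation": TCP orientation; "ft_force": force on the tool from outside, world axes, zero at the start; "wrist_torque": the same for the moment, N m; "finger_gap": finger opening in m; "grip_force": force on a finger pad.
Only numpy, scipy, OpenCV 4.12 (cv2) and the standard library are available. Lean on these libraries where they do the work, as an engineer would, in place of code of your own. Each camera call takes 0.05 s, during which the arm holds its last target. There are 200 camera calls.

## Working session

There is one attempt and no reset: what is moved stays moved. The work goes in short steps, Python scripts to look and compute and a tool call to move; the robot and the scene stay as the last step left them, time stands still between calls to the robot, and variables do not carry over. Pictures are saved under pics/ and viewed, at most 10 in all, crops included, and the job is handed in when it is done.

Besides the shell and the picture viewer there is one more tool, called after "Emit:" as name(argument=value, ...), one argument or row to a line, values as JSON. move_arm: Moves the arm, as the interface text tells. Its arguments: {"type":"object","properties":{"moves":{"type":"array"},"grip_force":{"type":"number"}},"required":["moves"]}

```bash
mkdir -p pics
cat > h.py <<'E'
import numpy as np, cv2
from plant import arm
from scipy.spatial.transform import Rotation as R
def snap(n,f):
    c=arm.capture(n); cv2.imwrite('pics/'+f,c['pixels'][:,:,::-1]); return c
def K(c): return np.array([[c['fx'],0,c['cx']],[0,c['fy'],c['cy']],[0,0,1.]]),np.array([c['k1'],0,0,0.])
def ray(c,px):
    k,d=K(c); p=cv2.undistortPoints(np.array([[px]],float),k,d)[0,0]
    T=np.array(c['cam_to_world']); return T[:3,3],T[:3,:3]@np.array([p[0],p[1],1])
def atz(c,px,z):
    o,v=ray(c,px); return o+v*(z-o[2])/v[2]
def proj(c,P):
    k,d=K(c); T=np.linalg.inv(np.array(c['cam_to_world']))
    return cv2.projectPoints(np.array(P,float).reshape(-1,1,3),cv2.Rodrigues(T[:3,:3])[0],T[:3,3],k,d)[0][:,0]
E
python3 - <<'E'
from h import *
import pickle
for n in('top','scene'):
    c=snap(n,n+'0.png'); pickle.dump(c,open(n+'.pkl','wb')); print(np.round(c['cam_to_world'],3).tolist(),c['fx'])
s=arm.state(); print(s['t'],s['tcp_pos'],s['orientation'],s['finger_gap'],s['ft_force'])
E
```

```text
[[0.101, -0.97, 0.219, 0.288], [-0.995, -0.098, 0.024, -0.003], [-0.002, -0.221, -0.975, 1.09], [0.0, 0.0, 0.0, 1.0]] 362.6035761063693
[[-0.494, -0.607, 0.622, -0.277], [-0.869, 0.352, -0.346, 0.42], [-0.009, -0.712, -0.702, 0.94], [0.0, 0.0, 0.0, 1.0]] 370.2950161664941
0.1 [ 0.26999155 -0.61829331  0.25267593] [-3.07417416e+00 -6.41916975e-01  5.10281742e-04] 0.08553347432373667 [-0.2937492   0.52767361 -0.31009573]
```

View pics/top0.png

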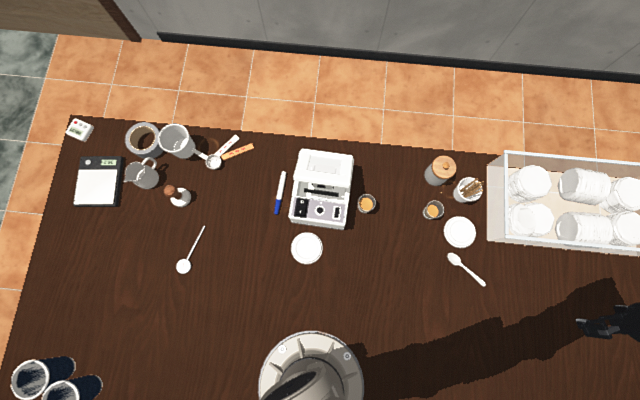

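View pics/scene0.png

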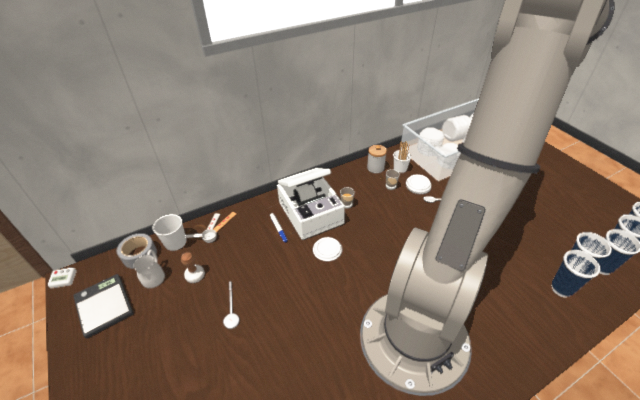

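The printer is near pixel (322,188) in the top view and (312,205) in the scene view, with its front facing the robot. I'll enlarge both for the key pixels.

Run:
```python
import cv2
a=cv2.imread('pics/top0.png')[140:240,270:390]; b=cv2.imread('pics/scene0.png')[160:260,260:380]
a=cv2.resize(a,None,fx=6,fy=6,interpolation=2); b=cv2.resize(b,None,fx=6,fy=6,interpolation=2)
cv2.imwrite('pics/ca.png',a);cv2.imwrite('pics/cb.png',b)
```

```text
(no output)
```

View pics/ca.png

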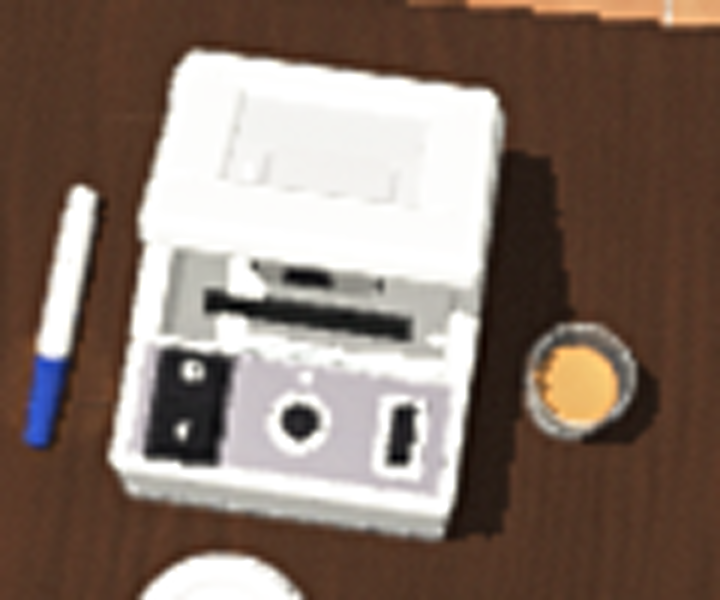

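View pics/cb.png

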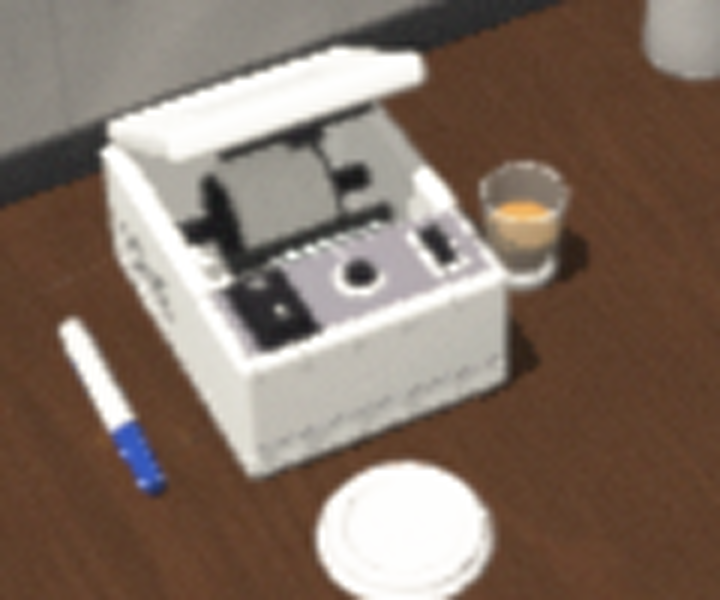

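Run:
```python
from h import *
import pickle
from scipy.optimize import least_squares
ct,cs=[pickle.load(open(n+'.pkl','rb')) for n in('top','scene')]
f=lambda p,o:(np.array(p)+.5)/6-.5+o
L=np.array([[-67,-4,101],[-67,-52,101],[-67,48,99],[-100,80,94],[-100,-80,94]])/1e3
T=f([[299,421],[403,435],[187,407],[114,465],[447,500]],[270,140])
S=f([[357,273],[439,246],[271,310],[250,368],[507,275]],[260,160])
def W(x,P):
    P=np.atleast_2d(P); return R.from_euler('z',x[2]).apply(P)+[x[0],x[1],0]
def cov(x,r,y,u):
    a=x[3]; return [-.09*1+ -(r*np.cos(a)-u*np.sin(a)),y,.1+r*np.sin(a)+u*np.cos(a)]
# cover front lower corners (top, scene)
TC=f([[142,240],[480,284]],[270,140]); SC=f([[180,158],[425,86]],[260,160])
def cc(x):
    a=x[3];o=[]
    for y in(.075,-.075):
        r,u=.122,-.004
        o.append([.09-(r*np.cos(a)-u*np.sin(a)),y,.1+r*np.sin(a)+u*np.cos(a)])
    return np.array(o)
def res(x,full=False):
    a=proj(ct,W(x,L))-T; b=proj(cs,W(x,L))-S
    c=proj(ct,W(x,cc(x)))-TC; d=proj(cs,W(x,cc(x)))-SC
    if full: print(np.round(a,1).tolist(),np.round(b,1).tolist(),np.round(c,1).tolist(),np.round(d,1).tolist())
    return np.r_[a.ravel(),b.ravel(),.3*c.ravel(),.3*d.ravel()]
x=least_squares(res,[.6,0,0,.6],loss='soft_l1').x; print(x); res(x,True)
a=x[3];r,u=.104,.014
cp=[.09-(r*np.cos(a)-u*np.sin(a)),0,.1+r*np.sin(a)+u*np.cos(a)]
for n,p in(('press',cp),('shut',[-.014,0,.114]),('rock',[-.083,.048,.107]),('feed',[-.067,-.004,.101])): print(n,np.round(W(x,p)[0],4))
print(R.from_rotvec(arm.state()['orientation']).as_matrix().round(3))
```

```text
[ 0.54321343  0.02533496 -0.03693307  0.62750612]
[[-0.1, -0.2], [-0.2, -0.2], [0.1, -0.2], [-0.8, 0.4], [0.9, 2.4]] [[0.2, -0.4], [-0.3, -0.7], [0.0, -0.7], [-1.2, 0.8], [0.7, -0.6]] [[-0.8, 0.5], [-0.6, 0.7]] [[-1.3, 0.7], [0.2, -1.8]]
press [0.5572 0.0248 0.1724]
shut [0.5292 0.0259 0.114 ]
rock [0.462  0.0764 0.107 ]
feed [0.4761 0.0238 0.101 ]
[[ 0.916  0.4   -0.001]
 [ 0.4   -0.916  0.001]
 [-0.    -0.001 -1.   ]]
```

Emit:
move_arm(
  moves=[
    [1,0,0,-20,0,0,8.6],
    [1,0,0,-20,0,0,8.6],
    [1,0,0,-20,0,0,8.5],
    [1,14,-35,0,0,0,0],
    [1,14,-35,0,0,0,0],
    [1,14,-35,0,0,0,0],
    [1,14,-35,0,0,0,0],
    [1,14,-35,0,0,0,0],
    [1,14,-35,0,0,0,0],
    [1,14,-35,0,0,0,0],
    [1,14,-35,0,0,0,0],
    [1,14,-35,0,0,0,0],
  ],
)

```text
t: 1.6
tcp_pos: [0.4079, -0.3072, 0.3132]
orientation: [-3.141, 0.058, 0.0]
ft_force: [0.5, -0.6, 0.3]
finger_gap: -0.0002
grip_force: 0.0
```

Emit:
move_arm(
  moves=[
    [1,15,-37,0,0,0,0],
    [1,15,-37,0,0,0,0],
    [1,15,-37,0,0,0,0],
    [1,15,-37,0,0,0,0],
    [1,15,-37,0,0,0,0],
    [1,15,-37,0,0,0,0],
    [1,15,-37,0,0,0,0],
    [1,15,-37,0,0,0,0],
    [1,15,-37,20,0,0,0],
    [1,0,0,30,0,0,0],
    [1,0,0,20,0,0,0],
    [1,0,0,0,0,0,0],
  ],
)

```text
t: 3.1
tcp_pos: [0.5539, 0.0193, 0.2419]
orientation: [3.141, -0.058, -0.005]
ft_force: [-0.8, -0.9, -0.0]
finger_gap: -0.0
grip_force: 0.0
```

Run:
```python
from h import *
c=snap('scene','s1.png'); s=arm.state(); print(s['t'],s['tcp_pos'],s['ft_force'])
p=np.array(s['tcp_pos']); print(proj(c,p-[0,0,.022]))
i=cv2.imread('pics/s1.png')[140:240,250:370]; cv2.imwrite('pics/s1c.png',cv2.resize(i,None,fx=6,fy=6,interpolation=2))
```

```text
3.15 [0.55457028 0.01936775 0.2431598 ] [0.00368554 0.20609916 0.25399219]
[[307.68343745 161.72796428]]
```

View pics/s1c.png

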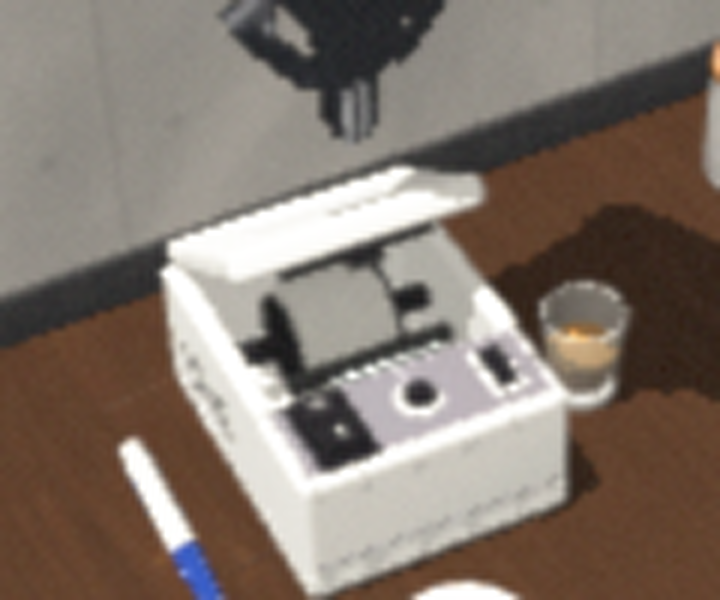

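The tip is centred above the cover's front bar, at about (350,138) in the crop. I'll descend along the cover's arc.

Emit:
move_arm(
  moves=[
    [1,0,-3,15,0,0,0],
    [1,0,-3,15,0,0,0],
    [1,-2,0,8,0,0,0],
    [1,-4,0,8,0,0,0],
    [1,-4,0,8,0,0,0],
    [1,-4,0,8,0,0,0],
    [1,0,0,0,0,0,0],
  ],
)

```text
t: 4.03
tcp_pos: [0.5405, 0.0258, 0.1808]
orientation: [3.141, -0.058, -0.001]
ft_force: [-0.9, 0.1, 1.1]
finger_gap: 0.0002
grip_force: 0.0
```

Emit:
move_arm(
  moves=[
    [1,-3,0,8,0,0,0],
    [1,-3,0,8,0,0,0],
    [1,-2,0,8,0,0,0],
    [1,-1,0,8,0,0,0],
    [1,0,0,5,0,0,0],
    [1,0,0,3,0,0,0],
  ],
)

```text
t: 4.78
tcp_pos: [0.5318, 0.0263, 0.1412]
orientation: [3.141, -0.058, -0.001]
ft_force: [-4.4, -0.4, 6.8]
finger_gap: -0.0003
grip_force: 3.4
```

Emit:
move_arm(
  moves=[
    [1,0,0,3,0,0,0],
    [1,0,0,2,0,0,0],
    [1,0,0,0,0,0,0],
  ],
)

```text
t: 5.15
tcp_pos: [0.5322, 0.0263, 0.1362]
orientation: [-3.141, 0.058, -0.0]
ft_force: [-1.0, -0.4, -0.4]
finger_gap: 0.0002
grip_force: 0.0
```

Emit:
move_arm(
  moves=[
    [1,0,0,1,0,0,0],
    [1,0,0,1,0,0,0],
    [1,0,0,0,0,0,0],
  ],
)

```text
t: 5.52
tcp_pos: [0.5323, 0.0263, 0.1356]
orientation: [3.141, -0.058, 0.001]
ft_force: [-8.7, -0.3, 24.8]
finger_gap: 0.0002
grip_force: 12.4
```

Emit:
move_arm(
  moves=[
    [1,0,0,-15,0,0,0],
    [1,0,0,-25,0,0,0],
    [1,-26,-16,0,0,0,0],
    [1,-26,-16,0,0,0,0],
    [1,-25,-15,0,0,0,0],
    [1,0,0,10,0,0,0],
    [1,0,0,0,0,0,0],
  ],
)

```text
t: 6.4
tcp_pos: [0.457, 0.0758, 0.1641]
orientation: [3.141, -0.058, -0.0]
ft_force: [0.7, -0.0, -0.1]
finger_gap: -0.0002
grip_force: 0.0
```

Run:
```python
from h import *
c=snap('scene','s2.png'); s=arm.state(); print(s['t'],s['tcp_pos'],s['ft_force'])
print((proj(c,np.array(s['tcp_pos'])-[0,0,.022])-[250,140])*6)
i=cv2.imread('pics/s2.png')[140:240,250:370]; cv2.imwrite('pics/s2c.png',cv2.resize(i,None,fx=6,fy=6,interpolation=2))
```

```text
6.45 [0.4572979  0.07567108 0.16426654] [0.52691096 0.27713618 0.15880394]
[[343.3093245 388.7694317]]
```

View pics/s2c.png

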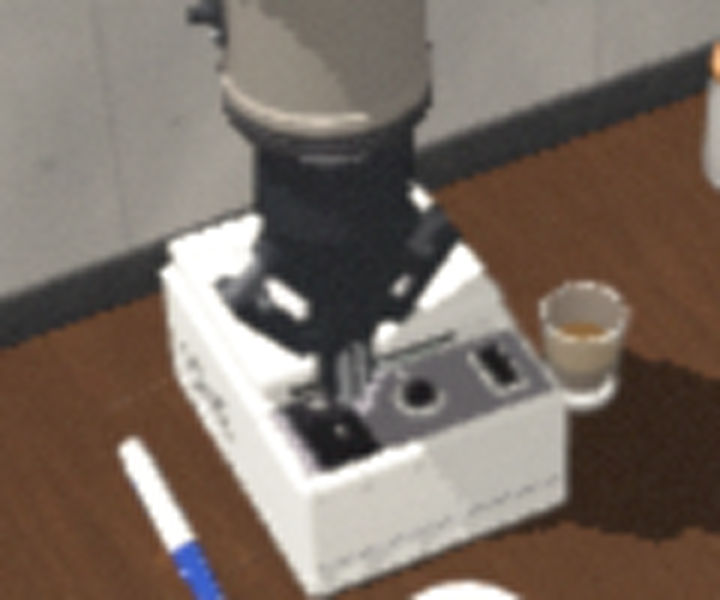

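The cover is shut and the tip is over the front half of the rocker, near (343,389).

Emit:
move_arm(
  moves=[
    [1,0,0,15,0,0,0],
    [1,0,0,14,0,0,0],
    [1,0,0,4,0,0,0],
    [1,0,0,2,0,0,0],
    [1,0,0,0,0,0,0],
  ],
)

```text
t: 7.08
tcp_pos: [0.4569, 0.0761, 0.1294]
orientation: [-3.141, 0.058, -0.0]
ft_force: [-0.7, -1.1, 1.7]
finger_gap: 0.0003
grip_force: 0.9
```

Emit:
move_arm(
  moves=[
    [1,0,0,1.5,0,0,0],
    [1,0,0,1.5,0,0,0],
  ],
)

```text
t: 7.32
tcp_pos: [0.457, 0.0761, 0.1265]
orientation: [-3.141, 0.058, -0.001]
ft_force: [-1.2, 0.4, 1.9]
finger_gap: -0.0002
grip_force: 0.7
```

Emit:
move_arm(
  moves=[
    [1,0,0,1.5,0,0,0],
    [1,0,0,0,0,0,0],
  ],
)

```text
t: 7.58
tcp_pos: [0.4569, 0.0761, 0.1247]
orientation: [-3.141, 0.058, -0.0]
ft_force: [1.1, -0.0, 0.2]
finger_gap: 0.0001
grip_force: 0.0
```

Emit:
move_arm(
  moves=[
    [1,0,0,1,0,0,0],
    [1,0,0,0,0,0,0],
  ],
)

```text
t: 7.82
tcp_pos: [0.4569, 0.0761, 0.1238]
orientation: [-3.141, 0.058, -0.0]
ft_force: [-0.5, 0.4, 0.8]
finger_gap: 0.0002
grip_force: 0.0
```

Force has dropped to zero, so it snapped over. I'll press slightly more until it meets the stop.

Emit:
move_arm(
  moves=[
    [1,0,0,1,0,0,0],
    [1,0,0,0.5,0,0,0],
    [1,0,0,0,0,0,0],
  ],
)

```text
t: 8.2
tcp_pos: [0.457, 0.0761, 0.1229]
orientation: [3.141, -0.058, 0.001]
ft_force: [-4.6, -0.7, 14.1]
finger_gap: -0.0003
grip_force: 7.2
```

Emit:
move_arm(
  moves=[
    [1,0,0,-25,0,0,0],
    [1,11,26,0,0,0,0],
    [1,10,25.6,0,0,0,0],
    [1,0,0,14,0,0,0],
    [1,0,0,7,0,0,0],
    [1,0,0,0,0,0,0],
  ],
)

```text
t: 8.95
tcp_pos: [0.4752, 0.0245, 0.1256]
orientation: [-3.141, 0.056, 0.002]
ft_force: [0.8, -0.1, 0.4]
finger_gap: -0.0001
grip_force: 0.0
```

Run:
```python
from h import *
c=snap('scene','s3.png'); s=arm.state(); print(s['t'],s['tcp_pos'],s['ft_force'])
i=cv2.imread('pics/s3.png')[140:240,250:370]; cv2.imwrite('pics/s3c.png',cv2.resize(i,None,fx=6,fy=6,interpolation=2))
```

```text
9.0 [0.47556043 0.0244472  0.12605326] [ 0.37576423 -0.48435759  0.31182178]
```

View pics/s3c.png

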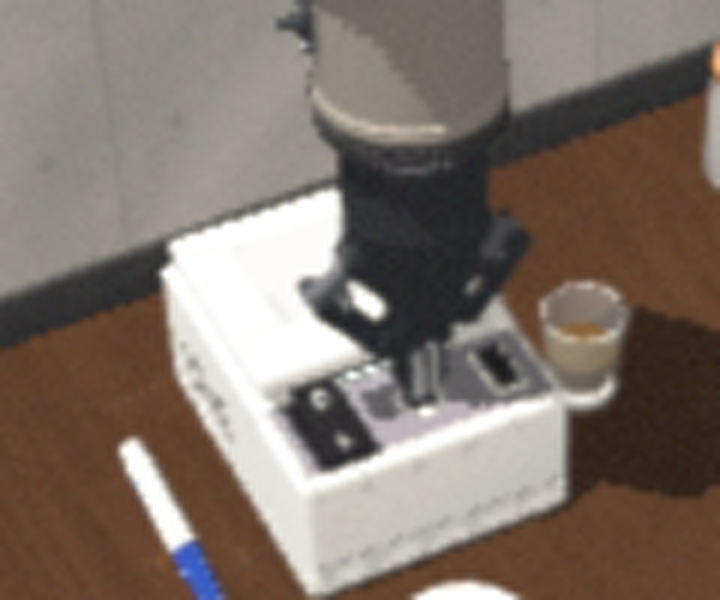

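The tip is on the feed key at about (420,400), well clear of the cancel key. The cover is shut.

Emit:
move_arm(
  moves=[
    [1,0,0,3,0,0,0],
    [1,0,0,2,0,0,0],
    [1,0,0,1,0,0,0],
    [1,0,0,0,0,0,0],
  ],
)

```text
t: 9.5
tcp_pos: [0.4761, 0.024, 0.1205]
orientation: [-3.141, 0.058, -0.001]
ft_force: [-1.2, 2.1, 3.3]
finger_gap: 0.0002
grip_force: 1.6
```

Emit:
move_arm(
  moves=[
    [1,0,0,1,0,0,0],
    [1,0,0,0,0,0,0],
  ],
)

```text
t: 9.75
tcp_pos: [0.4761, 0.0238, 0.1194]
orientation: [-3.141, 0.058, -0.0]
ft_force: [0.8, 2.3, 3.9]
finger_gap: -0.0
grip_force: 1.9
```

Emit:
move_arm(
  moves=[
    [1,0,0,1,0,0,0],
    [1,0,0,0.5,0,0,0],
    [1,0,0,0,0,0,0],
  ],
)

```text
t: 10.12
tcp_pos: [0.4762, 0.0238, 0.1187]
orientation: [3.141, -0.058, 0.001]
ft_force: [-6.7, 1.4, 24.1]
finger_gap: -0.0001
grip_force: 12.1
```

The key is fully down against its stop. I'll release and retreat upward.

Emit:
move_arm(
  moves=[
    [1,0,0,-10,0,0,0],
    [1,0,0,-30,0,0,0],
    [1,0,0,-40,0,0,0],
    [1,0,0,-40,0,0,0],
    [1,0,30,-40,0,0,0],
    [1,0,40,0,0,0,0],
    [1,0,40,0,0,0,0],
    [1,0,40,0,0,0,0],
    [1,0,30,0,0,0,0],
    [1,0,0,0,0,0,0],
    [1,0,0,0,0,0,0],
  ],
)

```text
t: 11.5
tcp_pos: [0.4691, -0.1557, 0.2777]
orientation: [-3.141, 0.058, 0.001]
ft_force: [1.1, 0.6, 0.7]
finger_gap: -0.0
grip_force: 0.0
```

Run:
```python
from h import *
c=snap('scene','s4.png'); s=arm.state(); print(s['t'],s['tcp_pos'],s['ft_force'])
i=cv2.imread('pics/s4.png')[140:240,250:370]; cv2.imwrite('pics/s4c.png',cv2.resize(i,None,fx=6,fy=6,interpolation=2))
```

```text
11.55 [ 0.4692426  -0.1553889   0.27775345] [-0.04793829 -0.83405969 -0.86569166]
```

View pics/s4c.png

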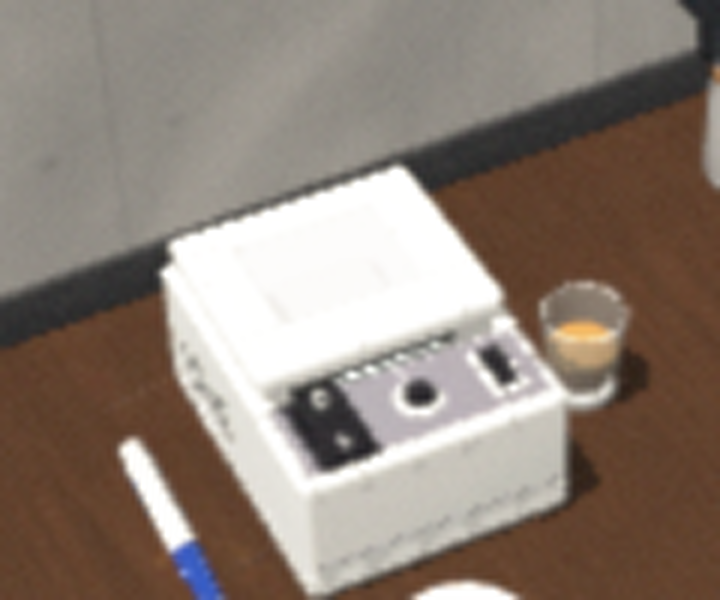

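The cover lies flat and shut, the feed key at (420,393) is up again, and the glass and marker haven't moved. The rocker at (330,420) shows its rear end up.

```bash
python3 -c "
from plant import arm
print(arm.hand_in())"
```

```text
the job is handed in; nothing more can be done
None
```

The cover is clicked shut, the rocker is switched on, and the feed key was pressed fully down and came back up; the cancel key and the things around the printer weren't touched. The job was handed in at about 11.6 s; the hand-in gave no verdict.

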